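# Hang the two dip baskets on the drain hook

### The arm

A 6-joint arm with a two-finger parallel gripper is mounted at the origin on the work surface. World frame = base frame: x ahead of the robot, y to its left, z up, the work surface at z = 0. Lengths are in mm, angles in rad, forces in N, time in s.
With the tool pointing down it reaches from about 225 to 875 mm from the base axis. Payload 3.4 kg.
Tool frame: the origin (TCP) lies where the fingers leave the gripper's body, on its centre line; the fingertips stand 73 mm ahead of it and the grasp point (between the pads) lies 54 mm ahead of it; z points along the fingers, y is the line along which they close (so a half turn about z gives the same grasp; the last joint's range is limited). The gripper opens to 85 mm and grips with 20 to 120 N. Pads are 22 mm wide; open, the fingers measure 114 mm over their backs; the gripper's body (76 mm by 85 mm) begins 54 mm behind the grasp point. The pads swing forward as they close: fully open they stand 13 mm farther back than shut.
Start: joints at [-1.237, 0.276, 1.505, -0, 1.361, -0.121], TCP at [252.589, -516.579, 303.928] pointing down, gripper open.
Joint ranges: [-2.89, 2.89], [-0.75, 2.08], [0.22, 2.7], [-1.18, 4.32], [0.11, 2.71], [-2.7, 2.7]. Speed limits (rad/s): [2.57, 2.57, 3.14, 3.14, 3.14, 3.14].

### API

Orientations are given as a unit quaternion [w, x, y, z].
In Python, from bench import manip, grab_frame, camera_model gives the robot as it stands.
- The arm moves only by the tool drive_tool, never from a script. Its argument "targets" is a list of rows, each an object with "translation": the shift along the tool's x, y, z in units of 20 cm (1.0 is 20 cm), a list of three; "turn": the turn, a rotation vector about the tool's x, y, z in units of 180 degrees (1.0 is 180 degrees), a list of three. A call has 1 to 12 rows; each row is the pose to reach, as a shift and turn from the pose commanded when the call began, along the tool's axes at that moment, turning the shorter way round; what a row does not reach only later rows make up. A row lasts 1/12 s, in which the tool goes at most 41.7 mm and 7.16 degrees, less where a joint would pass 70% of its speed; a pose out of reach is approached as far as the arm can. A call with a number of a shift or a turn outside -1 to 1 is refused whole. A call with a gripper value outside its range is refused whole. "fingers" is the gripper command: -1 is fully open, 1 is shut, values between are in proportion, set as the call begins (left out, the last holds). The fingers move at their own pace and stop on an object; the grip force is fixed at half the most. Time passes only in rows, so rows that repeat a pose let the fingers close. It gives the time, the measured TCP pose, the force, the opening and the grip force at its end, in the units of the state.
- manip.sense(): the state, without advancing time (a new reading comes with each control period).
- grab_frame(name): name is "scene" or "top" or "wrist"; returns the picture (480x640x3 uint8, blue, green, red); there is no depth.
- camera_model(name): a dict with "vertical_fov" (degrees; the focal length in pixels is half the picture's height over the tangent of half this angle, whatever the lens; pixels are square), "cx", "cy" (the principal point, pixels), "world_from_camera" (4x4, takes a point from camera to world coordinates); the wrist camera has in their place "tool_from_camera" (4x4, takes a point from camera to tool coordinates, whose origin is the TCP and whose axes are the flange's). Camera axes: x right, y down, z forward; pixel columns grow to the right and rows downward; lengths in mm; the calibration is good to about 2 mm. A picture is of the moment at which its call begins: read the wrist's pose just before it. camera_model takes no time and is no camera call.
- manip.close_job(): hands the job in; it is judged then, once.
The state is a dict: "time": time; "joint_pos": joint angles; "qd": joint speeds; "tau": joint torques, N m; "tcp_pos": TCP position; "orientation": TCP orientation; "ft_force": force on the tool from outside, world axes, zero at the start; "torque": the same for the moment, N m; "gripper_width": finger opening in mm; "gripper_force": force on a finger pad.
Only numpy, scipy, OpenCV 4.12 (cv2) and the standard library are available. Lean on these libraries where they do the work, as an engineer would, in place of code of your own. Each camera call takes 0.05 s, during which the arm holds its last target. There are 200 camera calls.

### The job

Hang both dip baskets by their bails on the hook arm of the drain stand so they can drip off over the tray: the large basket first, well back towards the post, then the small one on the same arm in front of it. Leave both hanging freely and still, with the arm threaded under each bail.

Things in the scene. Friction and masses are not known exactly. Their poses are not given: they have to be found in the camera images.
- big_basket: Large upright perforated steel cup, 100 mm across, 45 high, 0.26 kg. Rigid 12 mm strip bail in its y-z plane, legs at y=±51: window 98 mm wide, from rim up to roof-shaped crossbar (underside z=145 on the axis, 11 lower at legs). Black grip block on top: 20 (x) by 24 (y) mm, z=150 to 193. Origin: centre of underside, z up. A half turn about z looks the same.
- small_basket: Small upright basket of the same make: 60 mm across, cup 32 high, 0.13 kg. Bail in its y-z plane, legs at y=±31: window 58 mm wide, from rim up to roof-shaped crossbar (underside z=95 on the axis, 6 lower at legs). Black grip block on top: 20 (x) by 24 (y) mm, z=100 to 143. Origin: centre of underside, z up. A half turn about z looks the same.
- drain_stand: Fixed stand: 20 mm square post; from its top a level flat-bar hook arm (12 wide, 6 thick, top face z=175 mm) runs along the stand's -x, roughly to the robot. Drip tray below, 14 mm high, 140 wide, x=-190 to 30. Origin: on post axis at bench height, z up. Good places for the basket axes: large x=-72 (it hits the post nearer than -60), small x=-118, which gives room for fingers between.
- hook_tip (a point): Top of the upturned tip that ends the hook arm: 187 mm above the bench, 12 mm above the arm's top face, on the arm's centre line, 160 mm from the post's axis (tip 6 mm thick, 12 wide). A bail must pass over it, coming from beyond the tip, with the arm inside its window. Nothing is above the arm.

How it is judged:
By the outcome, as a careful person would: the job done as asked, in the order asked, and still so for the second after the job is handed in, with the robot touching nothing.
It also fails if it takes over 66 s, if anything falls off the work surface, if the arm or the gripper's body presses on something with over 40 N, if the wrist force passes 120 N, or if a joint passes its speed limit or range.

## Working session

There is one attempt and no reset: what is moved stays moved. The work goes in short steps, Python scripts to look and compute and a tool call to move; the robot and the scene stay as the last step left them, time stands still between calls to the robot, and variables do not carry over. Pictures are saved under pics/ and viewed, at most 10 in all, crops included, and the job is handed in when it is done.

Besides the shell and the picture viewer there is one more tool, called after "Call:" as name(argument=value, ...) on one line, values as JSON. drive_tool: Moves the arm, as the interface text tells. Its arguments: {"type":"object","properties":{"targets":{"type":"array","items":{"type":"object","properties":{"translation":{"type":"array","items":{"type":"number"}},"turn":{"type":"array","items":{"type":"number"}}}}},"fingers":{"type":"number"}},"required":["targets"]}

```bash
mkdir -p pics; ls
python3 - <<'E'
from bench import manip, grab_frame, camera_model
import cv2
for n in ("scene","top"):
    cv2.imwrite(f"pics/{n}0.png",grab_frame(n)); m=camera_model(n); print(n,m)
print(camera_model("wrist"))
print(manip.sense())
E
```

```text
pics
scene {'vertical_fov': 55.53775137652098, 'cx': 326.03977434642144, 'cy': 238.8538841095829, 'world_from_camera': array([[-5.74633071e-01,  4.44641776e-01, -6.87088440e-01,
         1.20086232e+03],
       [ 8.18399352e-01,  3.16703687e-01, -4.79501070e-01,
         4.39893164e+02],
       [ 4.39723479e-03, -8.37849906e-01, -5.45882953e-01,
         6.27715269e+02],
       [ 0.00000000e+00,  0.00000000e+00,  0.00000000e+00,
         1.00000000e+00]])}
top {'vertical_fov': 46.17765795111847, 'cx': 317.52812195656884, 'cy': 235.58304771501668, 'world_from_camera': array([[-1.33261481e-02, -9.96871864e-01,  7.79031540e-02,
         4.37181943e+02],
       [-9.99886850e-01,  1.27415629e-02, -7.99627052e-03,
        -8.29364229e-01],
       [ 6.97864916e-03, -7.80008988e-02, -9.96928863e-01,
         1.22670719e+03],
       [ 0.00000000e+00,  0.00000000e+00,  0.00000000e+00,
         1.00000000e+00]])}
{'vertical_fov': 66.13870826423256, 'cx': 321.6236629875836, 'cy': 235.5003287361543, 'tool_from_camera': array([[ 4.18124753e-04, -9.53182750e-01, -3.02394562e-01,
         7.83699859
[... 266 characters left out ...]
time': 0.1, 'joint_pos': array([-1.23697074e+00,  2.76535689e-01,  1.50603320e+00,  2.78219077e-06,
        1.36071079e+00, -1.20965516e-01]), 'qd': array([ 0.00104102,  0.00055527, -0.00327073, -0.00071178, -0.00062679,
       -0.00028393]), 'tau': array([ 1.59475247e-03, -4.17701125e+01, -2.46404421e+01, -1.72944522e-05,
        5.80107022e-03, -2.52224758e-06]), 'tcp_pos': array([ 252.47592451, -516.1981565 ,  303.11324462]), 'orientation': array([-8.38888108e-04,  9.74256567e-01,  2.25440524e-01, -8.82535322e-05]), 'ft_force': array([-0.24832922,  0.0114256 ,  0.09505076]), 'torque': array([ 0.01568359, -0.03473836,  0.04261251]), 'gripper_force': 0.0, 'gripper_width': 85.21069231487088}
```

View pics/scene0.png

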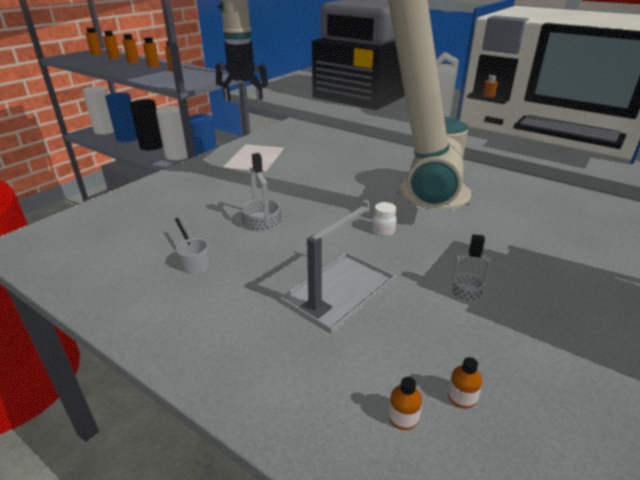

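View pics/top0.png

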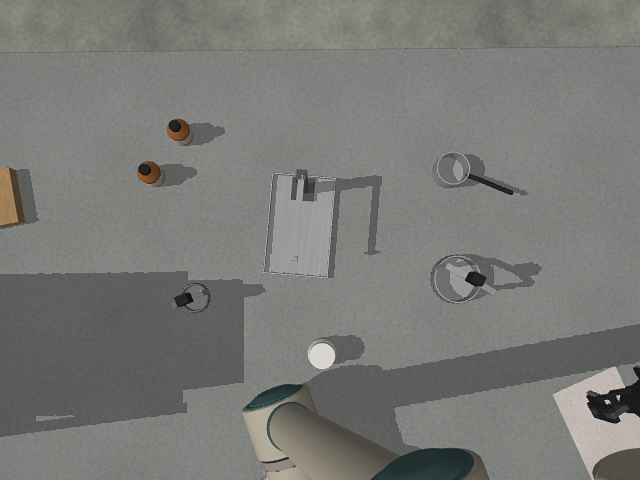

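Top: big cup about (458,279) with its block at (476,279); small cup about (195,297) with its block at (184,299). The post is near (303,185) and the hook tip near (295,258). Next I'll enlarge these.

Run:
```python
import cv2,numpy as np
t=cv2.imread("pics/top0.png");s=cv2.imread("pics/scene0.png")
def c(im,x,y,w,h,W,H):return cv2.resize(im[y:y+h,x:x+w],(W,H),interpolation=cv2.INTER_CUBIC)
a=np.hstack([c(t,425,240,80,80,400,400),c(t,155,260,80,80,400,400)])
cv2.imwrite("pics/a.png",a)
b=np.hstack([c(t,258,165,90,120,450,600),np.vstack([c(s,295,190,87.0.__int__(),75,348,300),c(s,235,140,87,75,348,300)])])
cv2.imwrite("pics/b.png",b)
```

```text
(no output)
```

View pics/a.png

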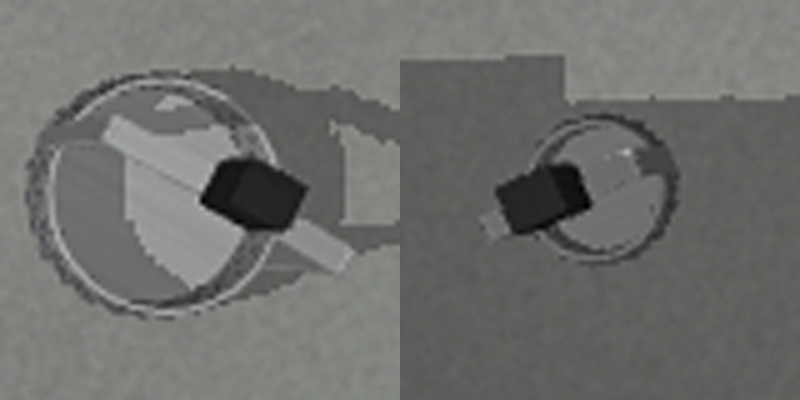

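View pics/b.png

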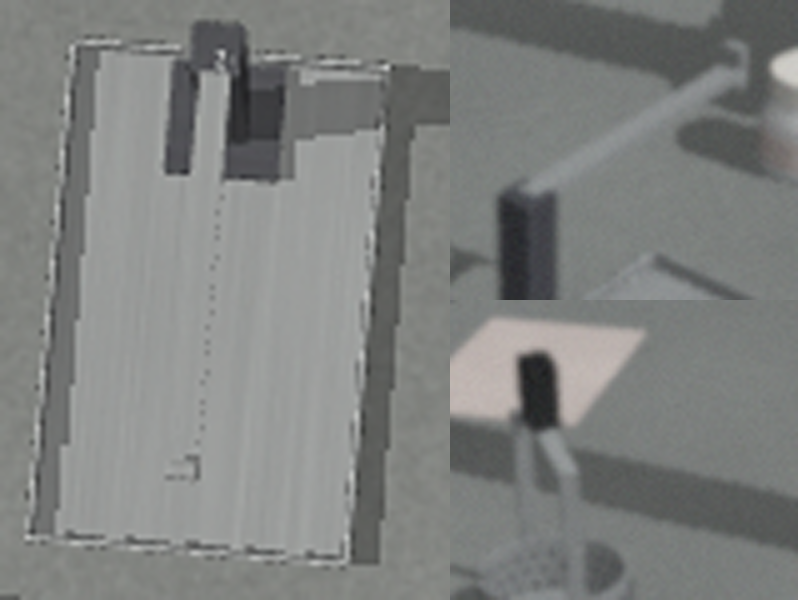

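The crops give the rim, bail-end, tray-corner and hook-tip pixels, so I'll convert those to world coordinates.

```bash
cat > h.py <<'E'
import numpy as np
from bench import camera_model
def ray(n,u,v,z,M=None):
    m=camera_model(n);f=240/np.tan(np.radians(m["vertical_fov"]/2))
    T=m["world_from_camera"] if M is None else M@m["tool_from_camera"]
    d=T[:3,:3]@[(u-m["cx"])/f,(v-m["cy"])/f,1];o=T[:3,3]
    return (o+d*(z-o[2])/d[2])[:2]
def proj(n,p,M=None):
    m=camera_model(n);f=240/np.tan(np.radians(m["vertical_fov"]/2))
    T=m["world_from_camera"] if M is None else M@m["tool_from_camera"]
    q=T[:3,:3].T@(np.array(p)-T[:3,3]);return np.array([m["cx"]+f*q[0]/q[2],m["cy"]+f*q[1]/q[2]])
E
python3 - <<'E'
from h import *
np.set_printoptions(precision=1,suppress=True)
def P(x,y,ox,oy,z):return ray("top",ox+(x+.5)/5-.5,oy+(y+.5)/5-.5,z)
B=lambda x,y,z:P(x,y,425,240,z);S=lambda x,y,z:P(x-400,y,155,260,z);T=lambda x,y,z:P(x,y,258,165,z)
print("big rim",[B(*q,45) for q in((50,195),(278,195),(163,80),(163,312))],B(164,195,45))
e=[B(112,125,139),B(348,262,139)];print("bail",e,(e[0]+e[1])/2,np.linalg.norm(e[0]-e[1]),np.degrees(np.arctan2(*(e[1]-e[0])[::-1])))
print("small rim",[S(*q,32) for q in((530,189),(672,189),(601,118),(601,260))],S(601,189,32))
e=[S(487,230,92),S(640,152,92)];print("bail",e,(e[0]+e[1])/2,np.linalg.norm(e[0]-e[1]),np.degrees(np.arctan2(*(e[1]-e[0])[::-1])))
c=[T(*q,14) for q in((75,42),(390,66),(347,562),(28,540))];print("tray",c,[np.linalg.norm(c[i]-c[(i+1)%4]) for i in range(4)])
cc=sum(c)/4;ax=(c[0]+c[1]-c[2]-c[3]);ax/=np.linalg.norm(ax);print("ctr",cc,"ax",ax,np.degrees(np.arctan2(ax[1],ax[0])),"post",cc+80*ax,"tip",cc-80*ax)
print("tip meas",T(183,469,187),"post top",T(219,46,175),T(206,75,175))
E
```

```text
big rim [array([ 436. , -254.5]), array([ 434.7, -350.2]), array([ 483.5, -303.5]), array([ 386.6, -300.3])] [ 435.3 -302.3]
bail [array([ 462.7, -259.1]), array([ 408.8, -348.6])] [ 435.7 -303.8] 104.45160183006074 -121.08699302952571
small rim [array([403.6, 279.8]), array([402.8, 220.1]), array([433. , 250.1]), array([373.5, 249.8])] [403.2 249.9]
bail [array([389.2, 282.8]), array([419.4, 221.8])] [404.3 252.3] 68.06694440180543 -63.6400326060823
tray [array([669.9,  85.5]), array([657.7, -51.6]), array([442.4, -29.7]), array([453.7, 107.2])] [np.float64(137.64472050576495), np.float64(216.38740863907813), np.float64(137.38777774466197), np.float64(217.34380026075632)]
ctr [555.9  27.8] ax [ 1.  -0.1] -5.770991330888827 post [635.5  19.8] tip [476.3  35.9]
tip meas [476.7  34.5] post top [636.9  19.7] [625.8  24.7]
```

Call:
drive_tool(targets=[{"translation": [0.9, -0.39, 0], "turn": [0, 0, 0.317]}, {"translation": [0.9, -0.39, 0], "turn": [0, 0, 0.317]}, {"translation": [0.9, -0.39, 0], "turn": [0, 0, 0.317]}, {"translation": [0.9, -0.39, 0], "turn": [0, 0, 0.317]}, {"translation": [0.9, -0.39, 0], "turn": [0, 0, 0.317]}, {"translation": [0.9, -0.39, 0], "turn": [0, 0, 0.317]}, {"translation": [0.9, -0.39, 0], "turn": [0, 0, 0.317]}, {"translation": [0.9, -0.39, 0], "turn": [0, 0, 0.317]}, {"translation": [0.9, -0.39, 0], "turn": [0, 0, 0.317]}, {"translation": [0.9, -0.39, 0], "turn": [0, 0, 0.317]}], fingers=-1)

```text
time: 0.93
tcp_pos: [380.0, -367.0, 303.5]
orientation: [-0.0, 0.964, -0.267, -0.0]
ft_force: [-0.1, -0.6, -0.2]
gripper_width: 85.4
gripper_force: 0.0
```

```bash
cat >> h.py <<'E'
from scipy.spatial.transform import Rotation as R
from bench import manip
def pose():
    s=manip.sense();M=np.eye(4);M[:3,:3]=R.from_quat(np.r_[s["orientation"][1:],s["orientation"][0]]).as_matrix();M[:3,3]=s["tcp_pos"];return M
def plan(p,yang):
    """shift/turn to put TCP at p, pointing down, tool y at angle yang (deg)"""
    M=pose();a=np.radians(yang);y=np.array([np.cos(a),np.sin(a),0]);z=np.array([0,0,-1.]);G=np.c_[np.cross(y,z),y,z]
    s=manip.sense();print("t",s["time"],"tcp",M[:3,3].round(1),"yang",round(np.degrees(np.arctan2(M[1,1],M[0,1])),2),"w",round(s["gripper_width"],1),"F",s["ft_force"].round(1),"q",s["joint_pos"].round(2))
    print("shift",(M[:3,:3].T@(np.array(p)-M[:3,3])/200).round(3),"turn",(R.from_matrix(M[:3,:3].T@G).as_rotvec()/np.pi).round(4))
E
python3 -c "
from h import *;import cv2
from bench import grab_frame
plan([435.5,-303,300],-121)
M=pose();cv2.imwrite('pics/w1.png',grab_frame('wrist'));np.save('M1.npy',M)"
```

```text
t 0.9333 tcp [ 380.  -367.   303.5] yang -121.0 w 85.4 F [-0.1 -0.6 -0.2] q [-0.9   0.21  1.6  -0.    1.33  1.21]
shift [ 0.073 -0.417  0.017] turn [-0.0001  0.0003 -0.    ]
```

View pics/w1.png

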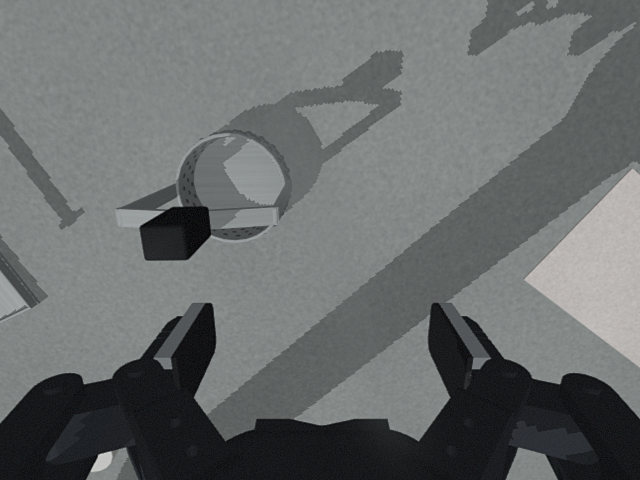

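The wrist view shows the bail running level in the image from (117,215) to (278,213), so yaw is aligned. The front edge of the block top runs (146,261)–(187,260). I'll check my prediction against this.

```bash
python3 -c "
from h import *
M=np.load('M1.npy')
for z,w,l in((193,12,10),(139,51,6)):
  for sy in(-1,1):
    for sx in(-1,1):
      y=np.array([np.cos(np.radians(-121)),np.sin(np.radians(-121))]);x=np.array([-y[1]*-1,y[0]*-1])*1
      x=M[:2,0]
      p=np.array([435.5,-303])+sy*w*y+sx*l*x;print(z,sy,sx,proj('wrist',[*p,z],M).round(0))
"
```

```text
193 -1 -1 [142. 263.]
193 -1 1 [136. 227.]
193 1 -1 [188. 263.]
193 1 1 [184. 227.]
139 -1 -1 [120. 227.]
139 -1 1 [117. 209.]
139 1 -1 [275. 227.]
139 1 1 [274. 209.]
```

Call:
drive_tool(targets=[{"translation": [0.077, -0.2, 0], "turn": [0, 0, 0]}, {"translation": [0.077, -0.36, 0], "turn": [0, 0, 0]}, {"translation": [0.077, -0.412, 0], "turn": [0, 0, 0]}, {"translation": [0.077, -0.412, 0], "turn": [0, 0, 0]}, {"translation": [0.077, -0.412, 0.1], "turn": [0, 0, 0]}, {"translation": [0.077, -0.412, 0.2], "turn": [0, 0, 0]}, {"translation": [0.077, -0.412, 0.3], "turn": [0, 0, 0]}, {"translation": [0.077, -0.412, 0.368], "turn": [0, 0, 0]}, {"translation": [0.077, -0.412, 0.368], "turn": [0, 0, 0]}])

```text
time: 1.73
tcp_pos: [433.5, -304.6, 227.3]
orientation: [-0.001, 0.964, -0.267, -0.003]
ft_force: [-0.7, 1.0, -0.2]
gripper_width: 85.3
gripper_force: 0.0
```

Call:
drive_tool(targets=[{"translation": [0, 0, 0], "turn": [0, 0, 0]}, {"translation": [0, 0, 0], "turn": [0, 0, 0]}, {"translation": [0, 0, 0], "turn": [0, 0, 0]}, {"translation": [0, 0, 0], "turn": [0, 0, 0]}, {"translation": [0, 0, 0], "turn": [0, 0, 0]}, {"translation": [0, 0, 0], "turn": [0, 0, 0]}, {"translation": [0, 0, 0], "turn": [0, 0, 0]}, {"translation": [0, 0, 0], "turn": [0, 0, 0]}, {"translation": [0, 0, 0], "turn": [0, 0, 0]}, {"translation": [0, 0, 0], "turn": [0, 0, 0]}, {"translation": [0, 0, 0], "turn": [0, 0, 0]}, {"translation": [0, 0, 0], "turn": [0, 0, 0]}], fingers=1)

```text
time: 2.73
tcp_pos: [436.2, -305.0, 231.3]
orientation: [0.0, 0.964, -0.267, 0.001]
ft_force: [0.1, 0.5, 5.8]
gripper_width: 23.3
gripper_force: 60.2
```

Call:
drive_tool(targets=[{"translation": [0, 0, -0.02], "turn": [0, 0, 0]}, {"translation": [0, 0, -0.06], "turn": [0, 0, 0]}, {"translation": [0, 0, -0.12], "turn": [0, 0, 0]}, {"translation": [0, 0, -0.19], "turn": [0, 0, 0]}, {"translation": [0, 0, -0.25], "turn": [0, 0, 0]}, {"translation": [0, 0, -0.3], "turn": [0, 0, 0]}, {"translation": [0, 0, -0.33], "turn": [0, 0, 0]}, {"translation": [0, 0, -0.34], "turn": [0, 0, 0]}, {"translation": [0, 0, -0.34], "turn": [0, 0, 0]}])

```text
time: 3.48
tcp_pos: [435.6, -304.7, 298.5]
orientation: [0.0, 0.964, -0.267, 0.0]
ft_force: [0.9, -0.6, -2.6]
gripper_width: 22.8
gripper_force: 59.0
```

```bash
python3 -c "
from h import *
u=np.array([-.995,.1]);post=np.array([635.7,19.7])
print(post+200*u, post+160*u,post+72*u,post+118*u)
plan([*(post+205*u),231+67],-95.7)"
```

```text
[436.7  39.7] [476.5  35.7] [564.06  26.9 ] [518.29  31.5 ]
t 3.4833 tcp [ 435.6 -304.7  298.5] yang -121.0 w 22.8 F [ 0.9 -0.6 -2.6] q [-0.74  0.21  1.6  -0.    1.32  1.37]
shift [-0.905 -1.468  0.002] turn [ 1.000e-04 -1.000e-04 -1.406e-01]
```

Call:
drive_tool(targets=[{"translation": [-0.02, -0.03, 0], "turn": [0, 0, -0.01]}, {"translation": [-0.06, -0.1, 0], "turn": [0, 0, -0.02]}, {"translation": [-0.12, -0.19, 0], "turn": [0, 0, -0.04]}, {"translation": [-0.18, -0.29, 0], "turn": [0, 0, -0.06]}, {"translation": [-0.24, -0.39, 0], "turn": [0, 0, -0.08]}, {"translation": [-0.3, -0.49, 0], "turn": [0, 0, -0.1]}, {"translation": [-0.36, -0.59, 0], "turn": [0, 0, -0.12]}, {"translation": [-0.42, -0.69, 0], "turn": [0, 0, -0.13]}, {"translation": [-0.48, -0.78, 0], "turn": [0, 0, -0.14]}, {"translation": [-0.53, -0.85, 0], "turn": [0, 0, -0.1406]}, {"translation": [-0.55, -0.89, 0], "turn": [0, 0, -0.1406]}, {"translation": [-0.555, -0.9, 0], "turn": [0, 0, -0.1406]}])

```text
time: 4.48
tcp_pos: [432.4, -90.9, 297.9]
orientation: [-0.001, 0.999, -0.048, -0.001]
ft_force: [0.1, -0.2, -3.5]
gripper_width: 23.4
gripper_force: 59.3
```

```bash
python3 -c "
from h import *
u=np.array([-.995,.1]);post=np.array([635.7,19.7])
plan([*(post+205*u),231+67],-95.7)"
```

```text
t 4.4833 tcp [432.4 -90.9 297.9] yang -95.51 w 23.4 F [ 0.1 -0.2 -3.5] q [-0.37  0.08  1.77  0.    1.29  1.3 ]
shift [-0.066 -0.652  0.   ] turn [-0.0004  0.0004  0.0011]
```

Call:
drive_tool(targets=[{"translation": [0, -0.02, 0], "turn": [0, 0, 0]}, {"translation": [-0.01, -0.07, 0], "turn": [0, 0, 0]}, {"translation": [-0.02, -0.15, 0], "turn": [0, 0, 0]}, {"translation": [-0.03, -0.25, 0], "turn": [0, 0, 0]}, {"translation": [-0.04, -0.35, 0], "turn": [0, 0, 0]}, {"translation": [-0.05, -0.45, 0], "turn": [0, 0, 0]}, {"translation": [-0.06, -0.55, 0], "turn": [0, 0, 0]}, {"translation": [-0.065, -0.61, 0], "turn": [0, 0, 0]}, {"translation": [-0.066, -0.64, 0], "turn": [0, 0, 0]}, {"translation": [-0.066, -0.652, 0], "turn": [0, 0, 0]}, {"translation": [-0.066, -0.652, 0], "turn": [0, 0, 0]}, {"translation": [-0.066, -0.652, 0], "turn": [0, 0, 0]}])

```text
time: 5.48
tcp_pos: [433.2, 37.1, 298.2]
orientation: [0.0, 0.999, -0.05, -0.0]
ft_force: [0.3, -0.1, -2.9]
gripper_width: 23.6
gripper_force: 59.5
```

```bash
python3 -c "
from h import *;import cv2
from bench import grab_frame
u=np.array([-.995,.1]);post=np.array([635.7,19.7])
plan([*(post+74*u),231+55],-95.7)
s=grab_frame('scene');t=grab_frame('top')
w=grab_frame('wrist')
a=cv2.resize(s[140:340,250:450],(400,400),interpolation=2)
cv2.imwrite('pics/c.png',np.hstack([a,cv2.resize(w,(400,300))if 0 else cv2.copyMakeBorder(cv2.resize(w,(400,300)),0,100,0,0,0)]))"
```

```text
t 5.4833 tcp [433.2  37.1 298.2] yang -95.72 w 23.6 F [ 0.3 -0.1 -2.9] q [-0.07  0.07  1.79 -0.    1.29  1.6 ]
shift [ 0.646 -0.014  0.061] turn [ 0.0003  0.     -0.0001]
```

View pics/c.png

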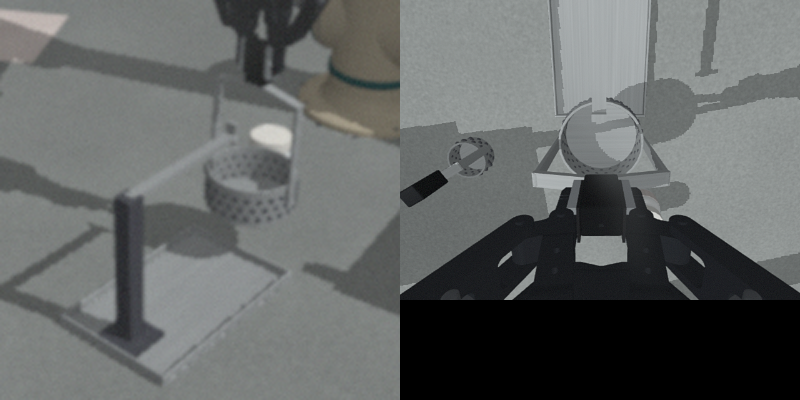

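The basket is held upright, with its bail centred on the hook tip at about column 600 of the composite. Threading it on now.

Call:
drive_tool(targets=[{"translation": [0.02, -0.007, 0.02], "turn": [0, 0, 0]}, {"translation": [0.06, -0.014, 0.05], "turn": [0, 0, 0]}, {"translation": [0.12, -0.014, 0.05], "turn": [0, 0, 0]}, {"translation": [0.18, -0.014, 0.05], "turn": [0, 0, 0]}, {"translation": [0.25, -0.014, 0.05], "turn": [0, 0, 0]}, {"translation": [0.32, -0.014, 0.05], "turn": [0, 0, 0]}, {"translation": [0.39, -0.014, 0.05], "turn": [0, 0, 0]}, {"translation": [0.46, -0.014, 0.05], "turn": [0, 0, 0]}, {"translation": [0.53, -0.014, 0.05], "turn": [0, 0, 0]}, {"translation": [0.6, -0.014, 0.05], "turn": [0, 0, 0]}, {"translation": [0.635, -0.014, 0.05], "turn": [0, 0, 0]}, {"translation": [0.646, -0.014, 0.05], "turn": [0, 0, 0]}])

```text
time: 6.63
tcp_pos: [564.2, 27.4, 287.7]
orientation: [0.0, 0.999, -0.05, 0.0]
ft_force: [-1.6, -0.2, -3.5]
gripper_width: 23.1
gripper_force: 59.5
```

```bash
python3 -c "
from h import *;import cv2
from bench import grab_frame
u=np.array([-.995,.1]);post=np.array([635.7,19.7])
M=pose();s=grab_frame('scene');w=grab_frame('wrist')
plan([*(post+73*u),231+30],-95.7)
a=cv2.resize(s[140:340,250:450],(400,400),interpolation=2)
cv2.imwrite('pics/d.png',np.hstack([a,cv2.resize(w[0:400,120:520],(400,400))]))"
```

```text
t 6.7333 tcp [562.3  27.6 287.7] yang -95.7 w 23.1 F [-0.3 -0.7 -3.9] q [-0.07  0.27  1.56 -0.    1.32  1.6 ]
shift [0.004 0.003 0.134] turn [ 0.      0.0004 -0.    ]
```

View pics/d.png

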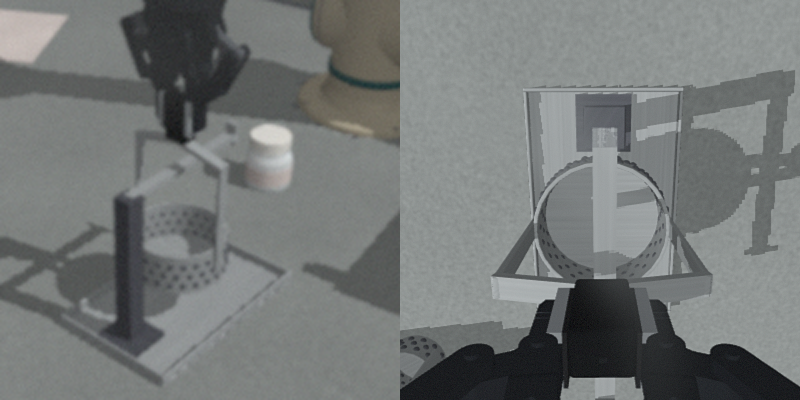

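The arm is threaded through the window and centred: the bail middle is at about 603 and the arm at about 604.

Call:
drive_tool(targets=[{"translation": [0, 0.002, 0.02], "turn": [0, 0, 0]}, {"translation": [0, 0.002, 0.045], "turn": [0, 0, 0]}, {"translation": [0, 0.002, 0.07], "turn": [0, 0, 0]}, {"translation": [0, 0.002, 0.09], "turn": [0, 0, 0]}, {"translation": [0, 0.002, 0.105], "turn": [0, 0, 0]}, {"translation": [0, 0.002, 0.115], "turn": [0, 0, 0]}, {"translation": [0, 0.002, 0.12], "turn": [0, 0, 0]}, {"translation": [0, 0.002, 0.125], "turn": [0, 0, 0]}, {"translation": [0, 0.002, 0.13], "turn": [0, 0, 0]}, {"translation": [0, 0.002, 0.13], "turn": [0, 0, 0]}, {"translation": [0, 0.002, 0.13], "turn": [0, 0, 0]}, {"translation": [0, 0.002, 0.13], "turn": [0, 0, 0]}])

```text
time: 7.73
tcp_pos: [561.9, 27.4, 262.7]
orientation: [0.0, 0.999, -0.05, 0.0]
ft_force: [-0.4, 0.2, -0.5]
gripper_width: 23.3
gripper_force: 60.0
```

Call:
drive_tool(targets=[{"translation": [0, 0, 0.004], "turn": [0, 0, 0]}, {"translation": [0, 0, 0.004], "turn": [0, 0, 0]}, {"translation": [0, 0, 0.004], "turn": [0, 0, 0]}])

```text
time: 7.98
tcp_pos: [562.0, 27.4, 262.5]
orientation: [0.0, 0.999, -0.05, 0.001]
ft_force: [-2.0, 0.7, 6.4]
gripper_width: 23.5
gripper_force: 60.8
```

Call:
drive_tool(targets=[{"translation": [0, 0, 0], "turn": [0, 0, 0]}, {"translation": [0, 0, 0], "turn": [0, 0, 0]}, {"translation": [0, 0, 0], "turn": [0, 0, 0]}, {"translation": [0, 0, 0], "turn": [0, 0, 0]}, {"translation": [0, 0, 0], "turn": [0, 0, 0]}, {"translation": [0, 0, 0], "turn": [0, 0, 0]}, {"translation": [0, 0, 0], "turn": [0, 0, 0]}, {"translation": [0, 0, 0], "turn": [0, 0, 0]}, {"translation": [0, 0, 0], "turn": [0, 0, 0]}, {"translation": [0, 0, 0], "turn": [0, 0, 0]}], fingers=-1)

```text
time: 8.82
tcp_pos: [561.9, 27.3, 261.5]
orientation: [0.0, 0.999, -0.05, 0.0]
ft_force: [0.1, 0.2, 0.9]
gripper_width: 85.4
gripper_force: 0.0
```

Call:
drive_tool(targets=[{"translation": [0, 0, -0.04], "turn": [0, 0, 0]}, {"translation": [0, 0, -0.12], "turn": [0, 0, 0]}, {"translation": [0, 0, -0.24], "turn": [0, 0, 0]}, {"translation": [0, 0, -0.36], "turn": [0, 0, 0]}, {"translation": [0, 0, -0.4], "turn": [0, 0, 0]}, {"translation": [0, 0, -0.4], "turn": [0, 0, 0]}])

```text
time: 9.32
tcp_pos: [562.9, 27.3, 344.4]
orientation: [0.0, 0.999, -0.05, 0.003]
ft_force: [0.4, 0.4, 0.2]
gripper_width: 85.5
gripper_force: 0.0
```

```bash
python3 -c "
from h import *;import cv2
from bench import grab_frame
s=grab_frame('scene');w=grab_frame('wrist')
plan([403.5,250.5,330],-63.6)
a=cv2.resize(s[140:340,250:450],(400,400),interpolation=2)
cv2.imwrite('pics/e.png',np.hstack([a,cv2.resize(w[0:400,120:520],(400,400))]))"
```

```text
t 9.4167 tcp [561.5  27.4 341. ] yang -95.7 w 85.4 F [ 0.1  0.7 -0.1] q [-0.07  0.24  1.47 -0.    1.44  1.6 ]
shift [-0.897 -1.032  0.055] turn [-0.      0.0002 -0.1783]
```

View pics/e.png

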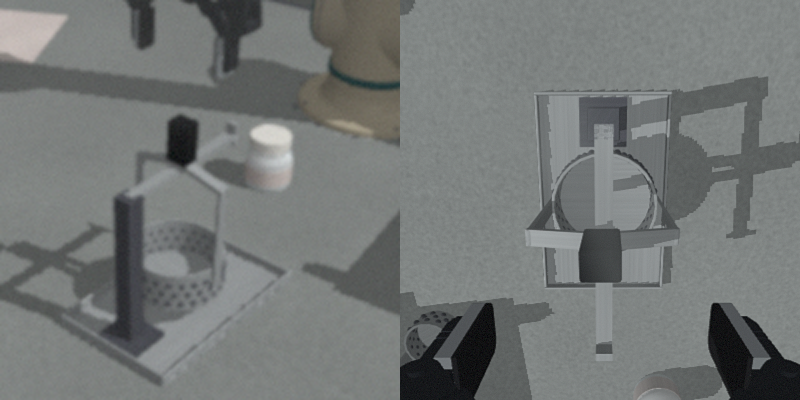

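The big basket hangs centred and upright with the arm under its bail. Going to the small one.

Call:
drive_tool(targets=[{"translation": [-0.8, -0.92, 0], "turn": [0, 0, -0.178]}, {"translation": [-0.8, -0.92, 0], "turn": [0, 0, -0.178]}, {"translation": [-0.8, -0.92, 0], "turn": [0, 0, -0.178]}, {"translation": [-0.8, -0.92, 0], "turn": [0, 0, -0.178]}, {"translation": [-0.8, -0.92, 0.1], "turn": [0, 0, -0.178]}, {"translation": [-0.8, -0.92, 0.3], "turn": [0, 0, -0.178]}, {"translation": [-0.8, -0.92, 0.4], "turn": [0, 0, -0.178]}, {"translation": [-0.8, -0.92, 0.4], "turn": [0, 0, -0.178]}, {"translation": [-0.8, -0.92, 0.4], "turn": [0, 0, -0.178]}, {"translation": [-0.8, -0.92, 0.4], "turn": [0, 0, -0.178]}, {"translation": [-0.8, -0.92, 0.4], "turn": [0, 0, -0.178]}])

```text
time: 10.33
tcp_pos: [422.8, 226.0, 263.0]
orientation: [0.0, 0.974, 0.227, 0.002]
ft_force: [-0.1, -0.4, 0.6]
gripper_width: 85.5
gripper_force: 0.0
```

```bash
python3 -c "
from h import *;import cv2
from bench import grab_frame
M=pose();w=grab_frame('wrist');cv2.imwrite('pics/w2.png',w)
plan([403.5,250.5,181],-63.6)
for z,w,l in((143,12,10),(92,31,6)):
  for sy in(-1,1):
    for sx in(-1,1):
      p=np.array([403.5,250.5])+sy*w*M[:2,1]+sx*l*M[:2,0];print(z,sy,sx,proj('wrist',[*p,z],M).round(0))
"
```

```text
t 10.3833 tcp [422.8 226.  263.2] yang -63.74 w 85.4 F [ 0.4 -0.3  0.3] q [ 0.35  0.16  1.77 -0.    1.21  1.46]
shift [-0.034 -0.153  0.411] turn [ 0.0003 -0.0012 -0.0008]
143 -1 -1 [248. 295.]
143 -1 1 [246. 262.]
143 1 -1 [291. 295.]
143 1 1 [290. 262.]
92 -1 -1 [235. 256.]
92 -1 1 [233. 240.]
92 1 -1 [324. 256.]
92 1 1 [324. 240.]
```

View pics/w2.png

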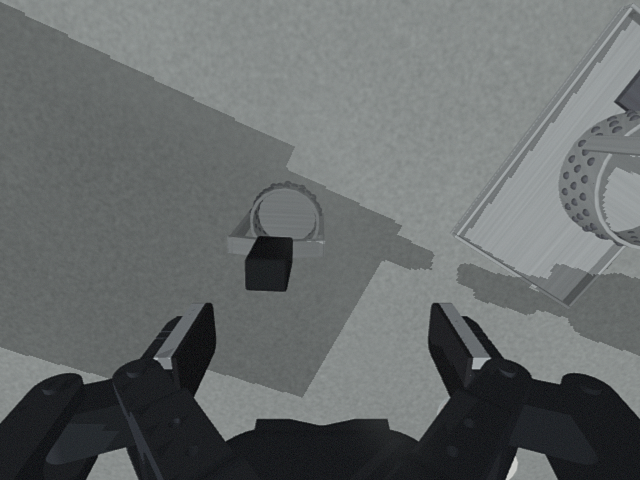

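The small block's front edge is at row 291 against 295 predicted, so I'll shift about 2 mm in +x. The bail is level at rows 238–240. Grasping.

Call:
drive_tool(targets=[{"translation": [-0.025, -0.08, 0], "turn": [0, 0, 0]}, {"translation": [-0.025, -0.153, 0], "turn": [0, 0, 0]}, {"translation": [-0.025, -0.153, 0], "turn": [0, 0, 0]}, {"translation": [-0.025, -0.153, 0.08], "turn": [0, 0, 0]}, {"translation": [-0.025, -0.153, 0.18], "turn": [0, 0, 0]}, {"translation": [-0.025, -0.153, 0.28], "turn": [0, 0, 0]}, {"translation": [-0.025, -0.153, 0.36], "turn": [0, 0, 0]}, {"translation": [-0.025, -0.153, 0.4], "turn": [0, 0, 0]}, {"translation": [-0.025, -0.153, 0.41], "turn": [0, 0, 0]}, {"translation": [-0.025, -0.153, 0.41], "turn": [0, 0, 0]}, {"translation": [-0.025, -0.153, 0.41], "turn": [0, 0, 0]}])

```text
time: 11.3
tcp_pos: [403.9, 251.6, 180.5]
orientation: [-0.0, 0.974, 0.228, 0.001]
ft_force: [0.6, -0.2, -0.2]
gripper_width: 85.2
gripper_force: 0.0
```

Call:
drive_tool(targets=[{"translation": [0, 0, 0], "turn": [0, 0, 0]}, {"translation": [0, 0, 0], "turn": [0, 0, 0]}, {"translation": [0, 0, 0], "turn": [0, 0, 0]}, {"translation": [0, 0, 0], "turn": [0, 0, 0]}, {"translation": [0, 0, 0], "turn": [0, 0, 0]}, {"translation": [0, 0, 0], "turn": [0, 0, 0]}, {"translation": [0, 0, 0], "turn": [0, 0, 0]}, {"translation": [0, 0, 0], "turn": [0, 0, 0]}, {"translation": [0, 0, 0], "turn": [0, 0, 0]}, {"translation": [0, 0, 0], "turn": [0, 0, 0]}, {"translation": [0, 0, 0], "turn": [0, 0, 0]}, {"translation": [0, 0, 0], "turn": [0, 0, 0]}], fingers=1)

```text
time: 12.3
tcp_pos: [403.2, 251.7, 179.9]
orientation: [-0.0, 0.974, 0.228, 0.001]
ft_force: [0.3, -0.4, 5.6]
gripper_width: 23.2
gripper_force: 59.5
```

Call:
drive_tool(targets=[{"translation": [0, 0, -0.02], "turn": [0, 0, 0]}, {"translation": [0, 0, -0.06], "turn": [0, 0, 0]}, {"translation": [0, 0, -0.13], "turn": [0, 0, 0]}, {"translation": [0, 0, -0.21], "turn": [0, 0, 0]}, {"translation": [0, 0, -0.29], "turn": [0, 0, 0]}, {"translation": [0, 0, -0.37], "turn": [0, 0, 0]}, {"translation": [0, 0, -0.45], "turn": [0, 0, 0]}, {"translation": [0, 0, -0.51], "turn": [0, 0, 0]}, {"translation": [0, 0, -0.55], "turn": [0, 0, 0]}, {"translation": [0, 0, -0.56], "turn": [0, 0, 0]}, {"translation": [0, 0, -0.56], "turn": [0, 0, 0]}])

```text
time: 13.22
tcp_pos: [402.7, 251.5, 291.7]
orientation: [0.0, 0.974, 0.228, 0.0]
ft_force: [-0.2, -0.5, -2.1]
gripper_width: 23.4
gripper_force: 58.9
```

```bash
python3 -c "
from h import *
u=np.array([-.995,.1]);post=np.array([635.7,19.7])
plan([*(post+208*u),181+112],-95.7)"
```

```text
t 13.2167 tcp [402.7 251.5 291.7] yang -63.65 w 23.4 F [-0.2 -0.5 -2.1] q [ 0.41  0.13  1.73 -0.    1.28  1.52]
shift [-0.352  1.003 -0.007] turn [-0.00e+00 -1.00e-04  1.78e-01]
```

Call:
drive_tool(targets=[{"translation": [-0.01, 0.02, 0], "turn": [0, 0, 0.01]}, {"translation": [-0.03, 0.08, 0], "turn": [0, 0, 0.02]}, {"translation": [-0.06, 0.17, 0], "turn": [0, 0, 0.04]}, {"translation": [-0.1, 0.28, 0], "turn": [0, 0, 0.06]}, {"translation": [-0.14, 0.4, 0], "turn": [0, 0, 0.08]}, {"translation": [-0.18, 0.52, 0], "turn": [0, 0, 0.1]}, {"translation": [-0.22, 0.64, 0], "turn": [0, 0, 0.12]}, {"translation": [-0.26, 0.76, 0], "turn": [0, 0, 0.14]}, {"translation": [-0.3, 0.87, 0], "turn": [0, 0, 0.16]}, {"translation": [-0.33, 0.95, 0], "turn": [0, 0, 0.17]}, {"translation": [-0.35, 0.99, 0], "turn": [0, 0, 0.178]}, {"translation": [-0.352, 1.0, 0], "turn": [0, 0, 0.178]}])

```text
time: 14.22
tcp_pos: [427.9, 39.7, 290.6]
orientation: [0.0, 0.999, -0.051, -0.001]
ft_force: [0.5, 0.0, -1.4]
gripper_width: 23.6
gripper_force: 59.1
```

Call:
drive_tool(targets=[{"translation": [0, 0, 0], "turn": [0, 0, 0]}, {"translation": [0, 0, 0], "turn": [0, 0, 0]}, {"translation": [0, 0, 0], "turn": [0, 0, 0]}])

```text
time: 14.47
tcp_pos: [428.3, 41.9, 291.3]
orientation: [-0.0, 0.999, -0.049, -0.0]
ft_force: [-0.3, -0.6, -1.2]
gripper_width: 23.6
gripper_force: 59.1
```

```bash
python3 -c "
from h import *;import cv2
from bench import grab_frame
u=np.array([-.995,.1]);post=np.array([635.7,19.7])
plan([*(post+118.5*u),180+105],-95.7)
s=grab_frame('scene');w=grab_frame('wrist')
a=cv2.resize(s[140:340,250:450],(400,400),interpolation=2)
cv2.imwrite('pics/f.png',np.hstack([a,cv2.resize(w[0:400,120:520],(400,400))]))"
```

```text
t 14.4667 tcp [428.3  41.9 291.3] yang -95.63 w 23.6 F [-0.3 -0.6 -1.2] q [-0.06  0.06  1.81  0.    1.27  1.6 ]
shift [0.451 0.008 0.031] turn [-0.0002  0.0002  0.0004]
```

View pics/f.png

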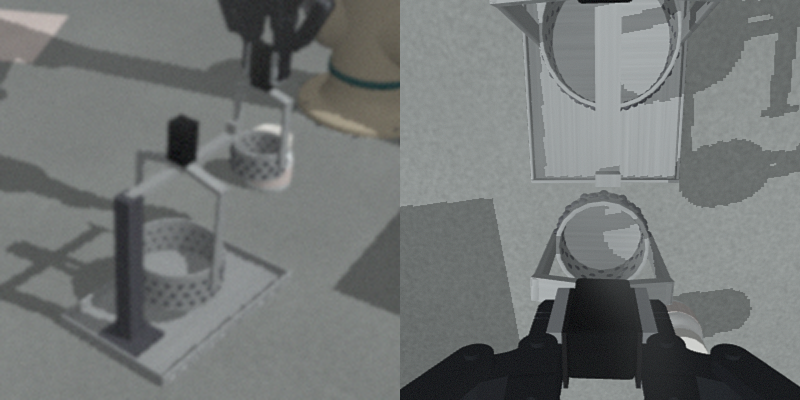

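The small basket is upright. The hook tip, near column 608, sits about 1.6 mm to the +y side of the bail centre at about 602, which agrees with the plan. Threading.

Call:
drive_tool(targets=[{"translation": [0.01, 0.004, 0.01], "turn": [0, 0, 0]}, {"translation": [0.04, 0.008, 0.02], "turn": [0, 0, 0]}, {"translation": [0.08, 0.008, 0.02], "turn": [0, 0, 0]}, {"translation": [0.13, 0.008, 0.02], "turn": [0, 0, 0]}, {"translation": [0.19, 0.008, 0.02], "turn": [0, 0, 0]}, {"translation": [0.25, 0.008, 0.02], "turn": [0, 0, 0]}, {"translation": [0.31, 0.008, 0.02], "turn": [0, 0, 0]}, {"translation": [0.36, 0.008, 0.02], "turn": [0, 0, 0]}, {"translation": [0.41, 0.008, 0.02], "turn": [0, 0, 0]}, {"translation": [0.44, 0.008, 0.02], "turn": [0, 0, 0]}, {"translation": [0.45, 0.008, 0.02], "turn": [0, 0, 0]}, {"translation": [0.45, 0.008, 0.02], "turn": [0, 0, 0]}])

```text
time: 15.57
tcp_pos: [518.3, 30.5, 287.3]
orientation: [0.0, 0.999, -0.05, -0.0]
ft_force: [0.1, 0.6, -1.0]
gripper_width: 23.3
gripper_force: 59.0
```

```bash
python3 -c "
from h import *
u=np.array([-.995,.1]);post=np.array([635.7,19.7])
plan([*(post+118*u),261],-95.7)"
```

```text
t 15.5667 tcp [518.3  30.5 287.3] yang -95.7 w 23.3 F [ 0.1  0.6 -1. ] q [-0.08  0.2   1.65 -0.    1.29  1.59]
shift [-0.    -0.005  0.131] turn [0.     0.0002 0.    ]
```

Call:
drive_tool(targets=[{"translation": [0, -0.003, 0.02], "turn": [0, 0, 0]}, {"translation": [0, -0.003, 0.045], "turn": [0, 0, 0]}, {"translation": [0, -0.003, 0.07], "turn": [0, 0, 0]}, {"translation": [0, -0.003, 0.09], "turn": [0, 0, 0]}, {"translation": [0, -0.003, 0.105], "turn": [0, 0, 0]}, {"translation": [0, -0.003, 0.115], "turn": [0, 0, 0]}, {"translation": [0, -0.003, 0.12], "turn": [0, 0, 0]}, {"translation": [0, -0.003, 0.125], "turn": [0, 0, 0]}, {"translation": [0, -0.003, 0.128], "turn": [0, 0, 0]}, {"translation": [0, -0.003, 0.13], "turn": [0, 0, 0]}, {"translation": [0, -0.003, 0.13], "turn": [0, 0, 0]}, {"translation": [0, -0.003, 0.13], "turn": [0, 0, 0]}])

```text
time: 16.57
tcp_pos: [518.0, 31.1, 261.6]
orientation: [0.0, 0.999, -0.05, 0.0]
ft_force: [0.4, 0.3, -2.6]
gripper_width: 23.2
gripper_force: 59.0
```

```bash
python3 -c "
from h import *
u=np.array([-.995,.1]);post=np.array([635.7,19.7])
plan([*(post+118*u),261],-95.7)"
```

```text
t 16.5667 tcp [518.   31.1 261.6] yang -95.69 w 23.2 F [ 0.4  0.3 -2.6] q [-0.07  0.22  1.69 -0.    1.23  1.6 ]
shift [ 0.001 -0.002  0.003] turn [ 0.     -0.0001  0.    ]
```

Call:
drive_tool(targets=[{"translation": [0, -0.001, 0.004], "turn": [0, 0, 0]}, {"translation": [0, -0.001, 0.008], "turn": [0, 0, 0]}, {"translation": [0, -0.001, 0.008], "turn": [0, 0, 0]}, {"translation": [0, -0.001, 0.008], "turn": [0, 0, 0]}])

```text
time: 16.9
tcp_pos: [518.2, 31.2, 261.0]
orientation: [0.0, 0.999, -0.05, 0.001]
ft_force: [-1.8, 0.0, 6.3]
gripper_width: 23.2
gripper_force: 60.1
```

Contact: the force is now +6 N upward. I'll release and rise.

Call:
drive_tool(targets=[{"translation": [0, 0, -0.002], "turn": [0, 0, 0]}, {"translation": [0, 0, -0.002], "turn": [0, 0, 0]}, {"translation": [0, 0, -0.002], "turn": [0, 0, 0]}, {"translation": [0, 0, -0.002], "turn": [0, 0, 0]}, {"translation": [0, 0, -0.002], "turn": [0, 0, 0]}, {"translation": [0, 0, -0.002], "turn": [0, 0, 0]}, {"translation": [0, 0, -0.002], "turn": [0, 0, 0]}, {"translation": [0, 0, -0.002], "turn": [0, 0, 0]}, {"translation": [0, 0, -0.002], "turn": [0, 0, 0]}, {"translation": [0, 0, -0.002], "turn": [0, 0, 0]}], fingers=-1)

```text
time: 17.73
tcp_pos: [517.9, 31.3, 260.3]
orientation: [0.0, 0.999, -0.05, 0.0]
ft_force: [0.9, 0.2, -0.2]
gripper_width: 85.7
gripper_force: 0.0
```

Call:
drive_tool(targets=[{"translation": [0, 0, -0.04], "turn": [0, 0, 0]}, {"translation": [0, 0, -0.12], "turn": [0, 0, 0]}, {"translation": [0, 0, -0.24], "turn": [0, 0, 0]}, {"translation": [0, 0, -0.36], "turn": [0, 0, 0]}, {"translation": [0, 0, -0.5], "turn": [0, 0, 0]}, {"translation": [0, 0, -0.6], "turn": [0, 0, 0]}, {"translation": [0, 0, -0.6], "turn": [0, 0, 0]}, {"translation": [0, 0, -0.6], "turn": [0, 0, 0]}, {"translation": [0, 0, -0.6], "turn": [0, 0, 0]}, {"translation": [0, 0, -0.6], "turn": [0, 0, 0]}, {"translation": [0, 0, -0.6], "turn": [0, 0, 0]}, {"translation": [0, 0, -0.6], "turn": [0, 0, 0]}])

```text
time: 18.73
tcp_pos: [517.7, 31.3, 379.2]
orientation: [0.0, 0.999, -0.05, -0.001]
ft_force: [0.0, -0.1, 0.4]
gripper_width: 85.1
gripper_force: 0.0
```

My picture quota is used up, so I'll verify numerically: where the black blocks sit against prediction in the wrist camera, and how much two frames differ for stillness.

```bash
python3 -c "
from h import *;import cv2
from bench import grab_frame
u=np.array([-.995,.1]);post=np.array([635.7,19.7])
M=pose();w=grab_frame('wrist');s1=grab_frame('scene')
for i in range(6): s2=grab_frame('scene')
w2=grab_frame('wrist')
def blobs(im,lo,hi):
  g=(im.max(2)<45).astype(np.uint8);n,l,st,c=cv2.connectedComponentsWithStats(g)
  return [(st[i].tolist(),c[i].round(0).tolist()) for i in range(1,n) if lo<st[i][4]<hi]
print('wrist',blobs(w,150,9000));print('scene',blobs(s1[140:340,250:450],30,2000))
for d in(72,118):
  p=post+d*u; print(d,'wrist top',proj('wrist',[*p,223],M).round(),'bot',proj('wrist',[*p,180],M).round(),'scene-crop',(proj('scene',[*p,201])-[250,140]).round())
  n=np.array([.1,.995]);r=12
  print([proj('wrist',[*(p+a*12*n-b*10*u),223],M).round().tolist() for a in(-1,1) for b in(-1,1)])
print('diff',np.abs(s1[140:340,250:450].astype(int)-s2[140:340,250:450]).max(),np.abs(w.astype(int)-w2).max(),(np.abs(w.astype(int)-w2).max(2)>25).sum())
"
```

```text
wrist []
scene [([84, 51, 28, 32, 525], [97.0, 66.0])]
72 wrist top [324. 172.] bot [323. 163.] scene-crop [90. 69.]
[[343.0, 188.0], [344.0, 155.0], [304.0, 188.0], [304.0, 155.0]]
118 wrist top [324. 243.] bot [323. 225.] scene-crop [105.  61.]
[[342.0, 258.0], [342.0, 228.0], [305.0, 258.0], [305.0, 228.0]]
diff 19 127 4013
```

```bash
python3 -c "
from h import *;import cv2
from bench import grab_frame
M=pose();w=grab_frame('wrist')
for i in range(8): grab_frame('top')
w2=grab_frame('wrist');print((pose()-M)[:3,3].round(2),manip.sense()['time'])
d=np.abs(w.astype(int)-w2).max(2)>25;print(d.sum());ys,xs=np.where(d)
if len(ys):print(np.percentile(xs,[0,25,50,75,100]),np.percentile(ys,[0,25,50,75,100]))
g=(cv2.GaussianBlur(w.max(2),(3,3),0)<75).astype(np.uint8);g[300:]=0;n,l,st,c=cv2.connectedComponentsWithStats(g)
print([(st[i].tolist(),c[i].round().tolist()) for i in range(1,n) if st[i][4]>100])
"
```

```text
[-0.01 -0.    0.02] 19.6833
69
[ 12. 315. 327. 395. 636.] [ 55.  62.  96. 193. 375.]
[([333, 63, 12, 25, 242], [339.0, 76.0]), ([18, 65, 9, 27, 122], [22.0, 77.0]), ([303, 153, 35, 38, 787], [326.0, 171.0]), ([302, 214, 36, 43, 1435], [320.0, 235.0])]
```

```bash
python3 -c "
from bench import manip
print(manip.close_job())"
```

```text
the job is handed in; nothing more can be done
None
```

I hung the large basket at the back and then the small one in front of it, both by their bails on the hook arm; the last camera check showed both in position and still, with the gripper clear above them, and I handed the job in at about 20 s.

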